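Gauge the coupling gap of the oil-pump test rig

TASK

Make the pump test rig safe and then gauge its coupling: press the red stop button all the way down and let it up, then press the blue brake button all the way down and let it up, and do not press the green start button. Then take the orange-handled taper gauge from the rack and, with its blade upright and square to the coupling, slide it gently from above into the gap between the two coupling faces until it drags snugly on both of them, without forcing it; finish while still holding the gauge at that depth. Leave the other tools, the yellow guard and the spanner where they are.

Things in the scene. Friction and masses are not known exactly. Their poses are not given: they have to be found in the camera images.
- stop (a joint): Red stop push button, the one at the +y end of the three on the grey station. 0 = up, 0.006 m = fully down. It is a 28 mm round spring button that moves straight down; it starts to move at about 1.5 N, is fully down at 5 N and springs back.
- stop_top (a point): Centre of the top face of the red stop button when up; about 73 mm above the bench. The buttons stand 65 mm apart; each has a black collar of 44 mm diameter, and its cap stands 10 mm proud of the collar.
- brake (a joint): Blue brake push button, the middle one. Same size, travel and spring as the red one.
- brake_top (a point): Centre of the top face of the blue brake button.
- start (a joint): Green start push button at the -y end of the station. Must not be pressed.
- start_top (a point): Centre of the top face of the green start button.
- station: Grey push-button station fixed on the bench, 85 (x) x 215 (y) x 55 mm. Origin: centre of its underside. The buttons are on top along its y axis.
- rack: Fixed wooden tool rack, 75 (x) x 220 (y) x 90 mm high, origin at the centre of its underside. Three slots in its top at y = -70, 0 and +70 mm, each 19 (x) x 15 (y) mm and 82 mm deep, hold the taper gauge, a screwdriver and a punch upright, in any order.
- gauge: Taper gauge, loose, 140 g, upright in a rack slot. Origin: middle of the blade's tip; z up to the handle. Bright oily steel blade 14 mm wide (x), 78 mm long; thickness (y) at h mm above the tip is 2 mm + h/10, both sides alike, the last 3 mm rounded to 0.8 mm. Orange handle above it, 24 (x) x 20 (y) x 62 mm, rests on the rack's top. Blade friction about 0.2; handle grips well.
- gauge_grip (a point): Point on the gauge's axis inside the handle, 116 mm above the blade tip (38 mm above the handle's lower end): where to grip it.
- rig: Pump test rig, fixed: base plate 160 (x) x 500 (y) x 12 mm with a blue motor. Origin on the bench, straight below the face of the motor's coupling half. Shaft along y, 83 mm up: motor to +y (from y = 75 mm; terminal box 182 mm high at y = 120 to 200), pump to -y. Motor's coupling half: flat steel disc, 96 mm diameter, from y = 0 to 16 mm, its face looking to -y.
- motor_rim (a point): Highest point of the rim of the motor's coupling face, in the plane of that face, 131 mm above the bench; axes as the rig's (x across the shaft, y along it towards the motor).
- pump: Grey bracket with gear pump, fixed on the base plate, parallel to the rig. Origin on the plate's top, straight below the face of the pump's coupling half: an equal disc from y = 0 to -16 mm, its face looking to +y. The gap between the rigid, parallel, plain faces is 5 to 8 mm, another each run, open to below the shaft; the blade fits snugly with its tip 30 to 60 mm below the rim.
- pump_rim (a point): Highest point of the rim of the pump's coupling face, in the plane of that face, 131 mm above the bench. The mouth of the gap lies midway between this and motor_rim.
- screwdriver: Screwdriver with round blue handle (25 mm diameter, top 156 mm above the bench) standing in the rack; leave alone. Origin at its tip.
- punch: Dark steel punch (head 21 mm diameter, top 148 mm above the bench) standing in the rack; leave alone. Origin at its tip.
- guard: Yellow sheet-metal coupling guard, taken off, standing on the bench like an arch, 170 (x) x 100 (y) x 122 mm; leave alone. Origin: centre of its underside.
- spanner: Steel open-ended spanner, 150 mm, lying on the bench along its x axis; leave alone. Origin: centre of its underside.
Not all that is in view belongs to the job. Of the things that look like the gauge, the larger one is meant. What is shaped like the station but pink is not meant.

How it is judged:
By the outcome, as a careful person would: the job done as asked, in the order asked, and still so for the second after the job is handed in, while the arm keeps its last pose, push and grip.
It also fails if it takes over 54 s, if anything falls off the work surface, if the arm or the gripper's body presses on something with over 40 N, if the wrist force passes 120 N, or if a joint passes its speed limit or range.

ROBOT

A 6-joint arm with a two-finger parallel gripper is mounted at the origin on the work surface. World frame = base frame: x ahead of the robot, y to its left, z up, the work surface at z = 0. Lengths are in m, angles in rad, forces in N, time in s.
With the tool pointing down it reaches from about 0.35 to 0.775 m from the base axis. Payload 5.5 kg.
Tool frame: the origin (TCP) lies midway between the tips of the shut fingers; the grasp point (between the pads) lies 19 mm behind it; z points along the fingers, y is the line along which they close (so a half turn about z gives the same grasp; the last joint's range is limited). The gripper opens to 85 mm and grips with 20 to 120 N. Pads are 22 mm wide; open, the fingers measure 114 mm over their backs; the gripper's body (76 mm by 85 mm) begins 54 mm behind the grasp point. The pads swing forward as they close: fully open they stand 13 mm farther back than shut.
Start: joints at [-1.469, 0.313, 0.046, 1.304, 0, 1.431], TCP at [0.138, -0.558, 0.231] pointing down, gripper open.
Joint ranges: [-2.76, 2.76], [-0.86, 1.69], [-1.03, 1.26], [-2.2, 2.34], [-1.47, 1.5], [-3.14, 3.14]. Speed limits (rad/s): [2.57, 2.57, 3.14, 3.14, 3.14, 3.14].

INTERFACE

Orientations are given as a unit quaternion [w, x, y, z].
In Python, from workcell import telemetry, imaging, env gives the robot as it stands. The module is installed in compiled form; this text tells all that it offers.
- The arm moves only by the tool step_arm, never from a script. Its argument "moves" is a list of rows, each a list of 3 entries, a list of its own where there are three numbers: the shift along the tool's x, y, z in mm, then the turn, a rotation vector about the tool's x, y, z in rad, then the finger opening in mm, from 0 to 85.4. A call has 1 to 8 rows; each row is the pose to reach, as a shift and turn from the pose commanded when the call began, along the tool's axes at that moment; what a row does not reach only later rows make up. A row lasts 1/12 s, in which the tool goes at most 41.7 mm and 7.16 degrees, less where a joint would pass 70% of its speed; a pose out of reach is approached as far as the arm can. A call with a gripper value outside its range is refused whole. The fingers move at their own pace and stop on an object; "grip_force" is the grip in N (left out, the last holds). Time passes only in rows, so rows that repeat a pose let the fingers close. It gives the time, the measured TCP pose, the force, the opening and the grip force at its end, in the units of the state.
- telemetry.get_state(): the state, without advancing time (a new reading comes with each control period).
- imaging.read_camera(name): name is "side" or "top" or "wrist"; returns the picture (384x512x3 uint8, red, green, blue); there is no depth.
- imaging.camera_params(name): a dict with "camera_matrix" (3x3 intrinsics, pixels), "pose" (4x4, takes a point from camera to world coordinates). Camera axes: x right, y up, looking along -z (the intrinsics and any distortion apply to the point x, -y, -z); pixel columns grow to the right and rows downward; lengths in m; the calibration is good to about 2 mm. A picture is of the moment at which its call begins: read the wrist's pose just before it. camera_params takes no time and is no camera call; for the wrist camera it gives the pose at the moment of the call.
- env.hand_in(): hands the job in; it is judged then, once.
The state is a dict: "clock": time; "joint_pos": joint angles; "qvel": joint speeds; "tau": joint torques, N m; "tcp_pos": TCP position; "orientation": TCP orientation; "wrist_force": force on the tool from outside, world axes, zero at the start; "ft_torque": the same for the moment, N m; "finger_gap": finger opening in m; "grip_force": force on a finger pad.
Only numpy, scipy, OpenCV 4.12 (cv2) and the standard library are available. Lean on these libraries where they do the work, as an engineer would, in place of code of your own. Each camera call takes 0.05 s, during which the arm holds its last target. There are 200 camera calls.

## Working session

There is one attempt and no reset: what is moved stays moved. The work goes in short steps, Python scripts to look and compute and a tool call to move; the robot and the scene stay as the last step left them, time stands still between calls to the robot, and variables do not carry over. Pictures are saved under pics/ and viewed, at most 10 in all, crops included, and the job is handed in when it is done.

Besides the shell and the picture viewer there is one more tool, called after ">>>" as name([rows], argument=value, ...), one row to a line, values as JSON. step_arm: Moves the arm, as the interface text tells. Its arguments: {"type":"object","properties":{"moves":{"type":"array"},"grip_force":{"type":"number"}},"required":["moves"]}

```bash
mkdir -p pics; python3 - <<'E'
from workcell import telemetry, imaging, env
import cv2, numpy as np
np.set_printoptions(precision=4,suppress=True)
for n in ("side","top"):
    im=imaging.read_camera(n); cv2.imwrite(f"pics/{n}0.png",cv2.resize(im[:,:,::-1],(800,600),interpolation=cv2.INTER_CUBIC))
    np.save(f"pics/{n}0.npy",im)
    p=imaging.camera_params(n); print(n,p)
s=telemetry.get_state(); print(s)
E
```

```text
side {'camera_matrix': array([[385.4737,   0.    , 253.3479],
       [  0.    , 385.4737, 181.4298],
       [  0.    ,   0.    ,   1.    ]]), 'pose': array([[-0.8637,  0.3302, -0.3808,  0.0735],
       [-0.5039, -0.5814,  0.6388,  0.5418],
       [-0.0104,  0.7436,  0.6685,  0.7613],
       [ 0.    ,  0.    ,  0.    ,  1.    ]])}
top {'camera_matrix': array([[416.8063,   0.    , 251.0142],
       [  0.    , 416.8063, 192.5197],
       [  0.    ,   0.    ,   1.    ]]), 'pose': array([[-0.0045,  0.9911, -0.1332,  0.292 ],
       [-0.9998, -0.0072, -0.0197, -0.0859],
       [-0.0205,  0.133 ,  0.9909,  1.3392],
       [ 0.    ,  0.    ,  0.    ,  1.    ]])}
{'clock': 0.1, 'joint_pos': array([-1.4686,  0.3139,  0.0451,  1.3036,  0.    ,  1.4312]), 'qvel': array([ 0.0001, -0.0013,  0.0035,  0.0009, -0.0005, -0.0013]), 'tau': array([  0.0018, -48.1724,  29.9245,   0.0127,   0.    ,  -0.    ]), 'tcp_pos': array([ 0.1376, -0.5578,  0.2305]), 'orientation': array([-0.0008,  0.9927,  0.1206,  0.    ]), 'wrist_force': array([-0.5237, -0.2082,  0.3255]), 'ft_torque': array([ 0.0403, -0.016 , -0.0445]), 'grip_force': 0.0, 'finger_gap': 0.08540950757705477}
```

View pics/side0.png

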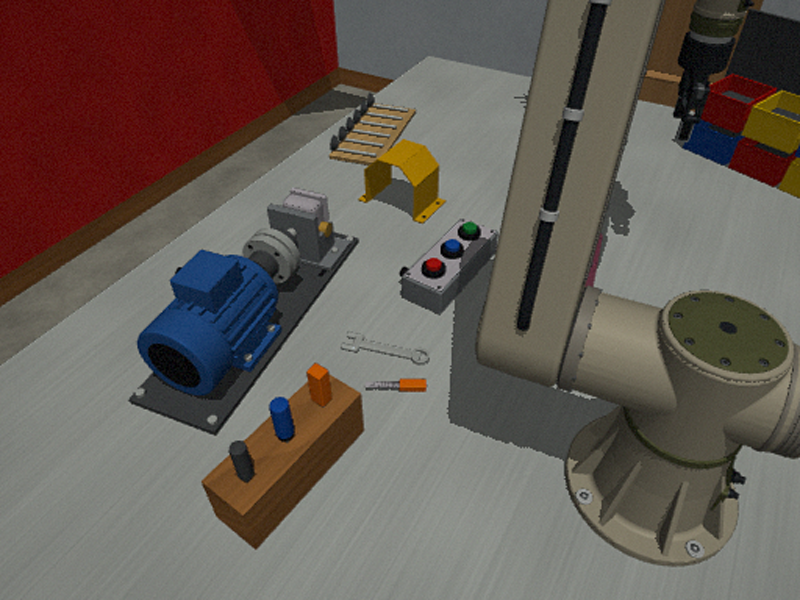

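View pics/top0.png

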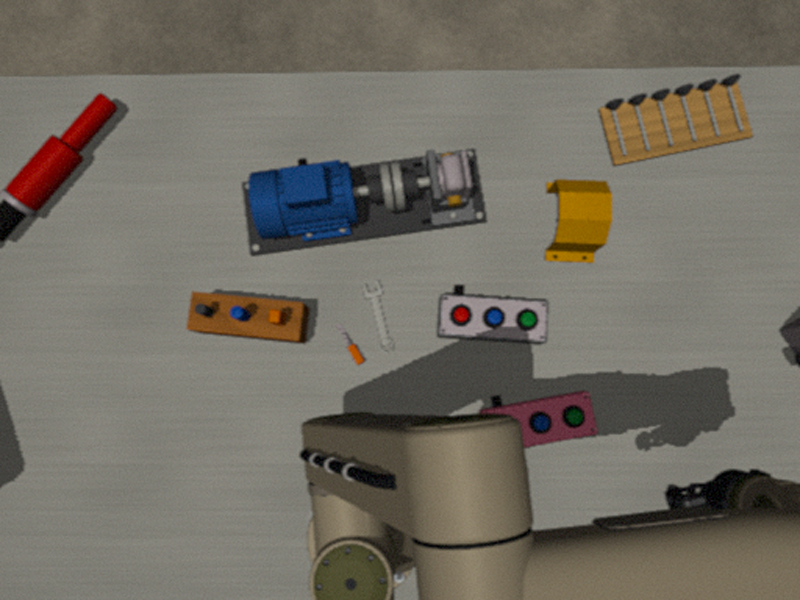

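The side view shows the red, blue and green buttons at (433,268), (453,248) and (470,231), the gauge handle at (318,370) and the couplings near (272,255). The top view shows the buttons at (461,315), (494,317) and (527,319), the gauge at (276,316), and the coupling gap near (393,187). The pink decoy and the small decoy gauge lie nearer the robot.

```bash
cat > h.py <<'E'
from workcell import telemetry, imaging, env
import cv2, numpy as np
from scipy.spatial.transform import Rotation as R
np.set_printoptions(precision=4,suppress=True)
def ray(p,uv):
    K=p["camera_matrix"];T=p["pose"]
    d=np.linalg.inv(K)@[uv[0],uv[1],1]; d=d*[1,-1,-1]
    return T[:3,3],T[:3,:3]@d
def at_z(p,uv,z):
    o,d=ray(p,uv); return o+d*(z-o[2])/d[2]
def tri(rays):
    A=0;b=0
    for o,d in rays:
        d=d/np.linalg.norm(d);M=np.eye(3)-np.outer(d,d);A=A+M;b=b+M@o
    return np.linalg.solve(A,b)
def proj(p,X):
    T=p["pose"];c=T[:3,:3].T@(np.asarray(X)-T[:3,3]);c=c*[1,-1,-1]
    q=p["camera_matrix"]@c;return q[:2]/q[2]
def tool(s=None):
    s=s or telemetry.get_state();q=s["orientation"]
    return np.array(s["tcp_pos"]),R.from_quat([q[1],q[2],q[3],q[0]]).as_matrix()
def delta(target,yaw=None):
    "shift mm in tool axes; yaw: desired world angle of tool y axis (mod pi), pointing down"
    p,M=tool(); print("tcp",p,"ydir deg",np.degrees(np.arctan2(M[1,1],M[0,1])))
    print("shift mm",M.T@(np.array(target)-p)*1e3)
    if yaw is not None:
        a=np.arctan2(M[1,1],M[0,1]);d=(yaw-a+np.pi/2)%np.pi-np.pi/2
        z=np.array([0,0,-1.]);y0=R.from_rotvec([0,0,d]).apply([np.cos(a),np.sin(a),0])
        D=np.c_[np.cross(y0,z),y0,z]; print("rotvec",R.from_matrix(M.T@D).as_rotvec())
def blob(im,kind,c,r):
    "centroid of coloured pixels near c (native px)"
    hsv=cv2.cvtColor(im,cv2.COLOR_RGB2HSV);H,S,V=cv2.split(hsv)
    m={"red":((H<8)|(H>172))&(S>150)&(V>60),"blue":(H>98)&(H<125)&(S>120)&(V>40),"green":(H>45)&(H<85)&(S>120)&(V>40),"orange":(H>5)&(H<18)&(S>190)&(V>150)}[kind]
    yy,xx=np.nonzero(m);k=np.hypot(xx-c[0],yy-c[1])<r
    return np.array([xx[k].mean(),yy[k].mean()]),k.sum()
E
python3 - <<'E'
from h import *
k=.64
I={n:np.load(f"pics/{n}0.npy") for n in("side","top")};P={n:imaging.camera_params(n) for n in I}
C={"red":((433,268),(461,315)),"blue":((453,248),(494,317)),"green":((470,231),(527,319))}
for c,(a,b) in C.items():
    s,n1=blob(I["side"],c,np.array(a)*k,9);t,n2=blob(I["top"],c,np.array(b)*k,9)
    print(c,s,n1,t,n2,"top@.072",at_z(P["top"],t,.072),"side",at_z(P["side"],s,.072),"tri",tri([ray(P["side"],s),ray(P["top"],t)]))
s,t=np.array((319,369))*k,np.array((277,315))*k
print("gauge top",at_z(P["top"],t,.152),at_z(P["side"],s,.152))
print("gap",at_z(P["top"],np.array((394,187))*k,.131))
for uv in [(381,165),(386,210),(402,163),(407,208)]: print(at_z(P["top"],np.array(uv)*k,.1))
# base plate corners top view
for uv in [(245,183),(474,150),(486,220),(251,254)]: print("plate",at_z(P["top"],np.array(uv)*k,.012))
for uv in [(193,292),(308,300),(305,341),(188,330)]: print("rack",at_z(P["top"],np.array(uv)*k,.09))
c=I["top"][80:165,150:320];cv2.imwrite("pics/topc.png",cv2.resize(c[:,:,::-1],(800,400),interpolation=cv2.INTER_CUBIC))
E
```

```text
red [277.1765 168.9265] 68 [294.6234 201.0649] 77 top@.072 [ 0.435  -0.1938  0.072 ] side [ 0.4348 -0.1943  0.072 ] tri [ 0.4348 -0.1938  0.0724]
blue [289.0758 156.9394] 66 [316.1294 202.4235] 85 top@.072 [ 0.4304 -0.2591  0.072 ] side [ 0.4298 -0.2585  0.072 ] tri [ 0.4303 -0.2593  0.0713]
green [300.2632 145.4737] 57 [337.5513 203.9103] 78 top@.072 [ 0.4254 -0.324   0.072 ] side [ 0.4253 -0.3242  0.072 ] tri [ 0.4253 -0.324   0.0721]
gauge top [0.4267 0.15   0.152 ] [0.4236 0.1539 0.152 ]
gap [ 0.6745 -0.0663  0.131 ]
[ 0.7295 -0.0403  0.1   ]
[ 0.6379 -0.0499  0.1   ]
[ 0.7331 -0.0819  0.1   ]
[ 0.6415 -0.0911  0.1   ]
plate [0.7244 0.2512 0.012 ]
plate [ 0.7912 -0.2342  0.012 ]
plate [ 0.6389 -0.2559  0.012 ]
plate [0.571  0.2347 0.012 ]
rack [0.48   0.3277 0.09  ]
rack [0.4626 0.1024 0.09  ]
rack [0.383  0.1072 0.09  ]
rack [0.4057 0.3347 0.09  ]
```

View pics/topc.png

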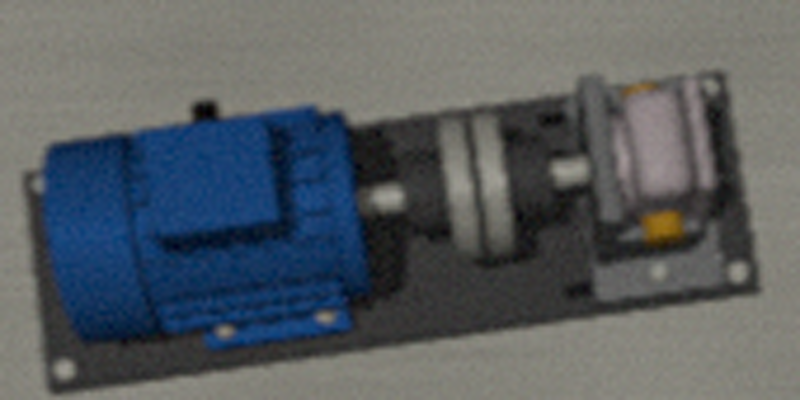

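```bash
python3 - <<'E'
from h import *
delta([.4348,-.194,.11],np.radians(85))
E
```

```text
tcp [ 0.1376 -0.5578  0.2305] ydir deg -76.1447229195114
shift mm [ 375.6001 -281.8835  121.0444]
rotvec [-0.0016  0.      0.3291]
```

>>> step_arm([
  [[376,-282,70],[0,0,-2.81],0],
  [[376,-282,70],[0,0,-2.81],0],
  [[376,-282,70],[0,0,-2.81],0],
  [[376,-282,70],[0,0,-2.81],0],
  [[376,-282,70],[0,0,-2.81],0],
  [[376,-282,70],[0,0,-2.81],0],
  [[376,-282,70],[0,0,-2.81],0],
  [[376,-282,70],[0,0,-2.81],0],
])

```text
clock: 0.77
tcp_pos: [0.347, -0.3012, 0.1817]
orientation: [-0.0, 0.812, 0.584, -0.0]
wrist_force: [1.4, -0.5, 0.2]
finger_gap: -0.0001
grip_force: 0.0
```

```bash
python3 - <<'E'
from h import *
delta([.4348,-.194,.11],np.radians(85)); print(telemetry.get_state()["joint_pos"])
E
```

```text
tcp [ 0.347  -0.3012  0.1817] ydir deg -18.522434620200162
shift mm [129.484   49.2178  71.7131]
rotvec [-0.0003  0.      1.3348]
[-0.8898  0.114  -0.3306  1.1265 -0.      1.0043]
```

>>> step_arm([
  [[130,49,50],[0,0,-1.8],0],
  [[130,49,50],[0,0,-1.8],0],
  [[130,49,50],[0,0,-1.8],0],
  [[130,49,50],[0,0,-1.8],0],
  [[130,49,50],[0,0,-1.8],0],
  [[130,49,50],[0,0,-1.8],0],
  [[130,49,50],[0,0,-1.8],0],
  [[130,49,50],[0,0,-1.8],0],
])

```text
clock: 1.43
tcp_pos: [0.4346, -0.1953, 0.1317]
orientation: [-0.001, 0.432, 0.902, 0.0]
wrist_force: [-0.5, 0.7, 0.7]
finger_gap: -0.0001
grip_force: 0.0
```

```bash
python3 - <<'E'
from h import *
im=imaging.read_camera("wrist"); cv2.imwrite("pics/w1.png",im[:,:,::-1]);p=imaging.camera_params("wrist")
for n,X in dict(red=[.4348,-.194,.072],blue=[.4303,-.259,.072]).items():
    q=proj(p,X)
    try: b,k=blob(im,n,q,80); print(n,q,b,k,at_z(p,b,.0725))
    except Exception as e: print(n,q,e)
delta([.4348,-.194,.085],np.radians(85)); print(telemetry.get_state()["joint_pos"])
E
```

```text
red [253.7025 209.6554] [253.4214 210.9179] 1279 [ 0.4351 -0.1947  0.0725]
blue [193.297  270.6337] [194.9485 269.0495] 970 [ 0.4304 -0.2569  0.0725]
tcp [ 0.4346 -0.1954  0.1317] ydir deg 39.15024737795406
shift mm [ 0.9047  1.0959 46.7284]
rotvec [ 0.     -0.001  -0.8002]
[-0.5912  0.1819 -0.3789  1.011  -0.0001  0.2963]
```

View pics/w1.png

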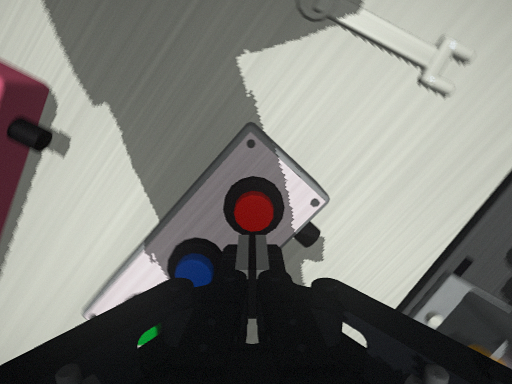

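The wrist view shows red at (254,211) and blue at (195,269), both partly behind the fingers, within 2 mm of my estimates. I'll turn, then press red.

>>> step_arm([
  [[1,1,20],[0,0,-0.8],0],
  [[1,1,30],[0,0,-0.8],0],
  [[1,1,40],[0,0,-0.8],0],
  [[1,1,48],[0,0,-0.8],0],
  [[1,1,48],[0,0,-0.8],0],
  [[1,1,48],[0,0,-0.8],0],
  [[1,1,48],[0,0,-0.8],0],
  [[1,1,48],[0,0,-0.8],0],
])

```text
clock: 2.15
tcp_pos: [0.4346, -0.1944, 0.0839]
orientation: [-0.0, 0.051, 0.999, 0.0]
wrist_force: [-0.2, 0.6, 0.2]
finger_gap: 0.0003
grip_force: 0.0
```

>>> step_arm([
  [[0,0,8],[0,0,0],0],
  [[0,0,11],[0,0,0],0],
  [[0,0,13],[0,0,0],0],
  [[0,0,15],[0,0,0],0],
  [[0,0,16],[0,0,0],0],
  [[0,0,17],[0,0,0],0],
  [[0,0,17],[0,0,0],0],
])

```text
clock: 2.73
tcp_pos: [0.4355, -0.195, 0.0706]
orientation: [0.001, 0.05, 0.999, -0.001]
wrist_force: [-7.1, 3.6, 30.6]
finger_gap: -0.0003
grip_force: 15.5
```

```bash
python3 - <<'E'
from h import *
a=imaging.read_camera("side");b=imaging.read_camera("wrist")
im=np.hstack([cv2.resize(a[120:220,220:340],(480,400),interpolation=cv2.INTER_CUBIC),cv2.resize(b[150:300,200:320],(320,400))])
cv2.imwrite("pics/c2.png",im[:,:,::-1])
s=telemetry.get_state();print(s["wrist_force"],s["ft_torque"],s["tcp_pos"])
E
```

```text
[-7.9305  5.1477 31.2018] [ 0.9189  1.6433 -0.0223] [ 0.4355 -0.195   0.0706]
```

View pics/c2.png

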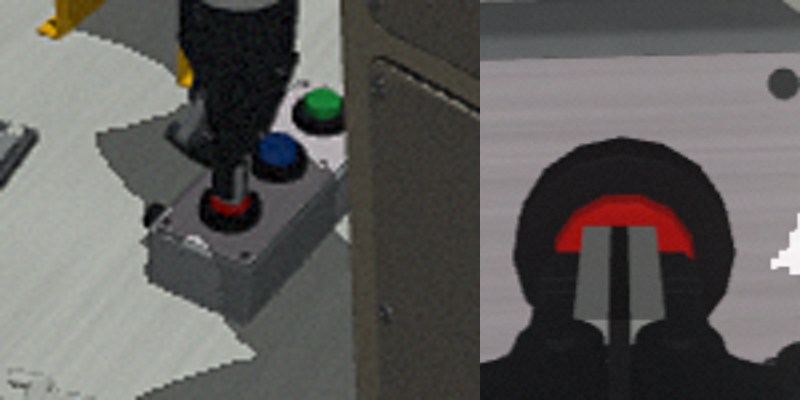

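>>> step_arm([
  [[0,0,-2.5],[0,0,0],0],
  [[0,0,-2.5],[0,0,0],0],
])

```text
clock: 3.0
tcp_pos: [0.4354, -0.1949, 0.071]
orientation: [0.001, 0.051, 0.999, -0.001]
wrist_force: [-0.3, 0.4, 6.2]
finger_gap: -0.0
grip_force: 3.3
```

>>> step_arm([
  [[0,0,-2],[0,0,0],0],
  [[0,0,-2],[0,0,0],0],
])

```text
clock: 3.17
tcp_pos: [0.4354, -0.1949, 0.0723]
orientation: [0.001, 0.05, 0.999, -0.0]
wrist_force: [-0.6, -0.5, 4.9]
finger_gap: 0.0002
grip_force: 2.0
```

>>> step_arm([
  [[0,0,-2],[0,0,0],0],
  [[0,0,-2],[0,0,0],0],
])

```text
clock: 3.33
tcp_pos: [0.4353, -0.1948, 0.074]
orientation: [0.0, 0.05, 0.999, -0.0]
wrist_force: [0.3, -1.3, 2.8]
finger_gap: 0.0001
grip_force: 1.5
```

>>> step_arm([
  [[0,0,-3],[0,0,0],0],
  [[0,0,-3],[0,0,0],0],
])

```text
clock: 3.5
tcp_pos: [0.4348, -0.1944, 0.0767]
orientation: [-0.0, 0.05, 0.999, 0.0]
wrist_force: [0.8, -1.1, 1.6]
finger_gap: 0.0001
grip_force: 0.7
```

The picture shows the fingers centred on the cap, now sunk into its collar. The release forces follow the button's spring (6 → 1.6 N over 6 mm), so red was fully pressed. Next is blue, more gently.

>>> step_arm([
  [[0,0,-12],[0,0,0],0],
  [[0,0,-12],[0,0,0],0],
  [[0,0,-12],[0,0,0],0],
])

```text
clock: 3.75
tcp_pos: [0.4347, -0.1943, 0.0884]
orientation: [-0.0, 0.05, 0.999, 0.0]
wrist_force: [-0.3, -0.1, 0.5]
finger_gap: 0.0002
grip_force: 0.0
```

```bash
python3 - <<'E'
from h import *
delta([.4303,-.2585,.080],np.radians(85)); print(telemetry.get_state()["wrist_force"])
E
```

```text
tcp [ 0.4347 -0.1943  0.0884] ydir deg 84.28244859604989
shift mm [ -2.0156 -64.3319   8.3999]
rotvec [ 0.0002 -0.0004 -0.0125]
[-0.2849 -0.1403  0.5455]
```

>>> step_arm([
  [[-1,-32,0],[0,0,0],0],
  [[-2,-64,0],[0,0,0],0],
  [[-2,-64,4],[0,0,0],0],
  [[-2,-64,9],[0,0,0],0],
  [[-2,-64,12],[0,0,0],0],
  [[-2,-64,15],[0,0,0],0],
  [[-2,-64,17],[0,0,0],0],
  [[-2,-64,18],[0,0,0],0],
])

```text
clock: 4.42
tcp_pos: [0.4298, -0.2577, 0.0709]
orientation: [-0.001, 0.049, 0.999, -0.0]
wrist_force: [-5.8, 1.2, 14.6]
finger_gap: -0.0003
grip_force: 7.0
```

>>> step_arm([
  [[0,0,1],[0,0,0],0],
  [[0,0,1.5],[0,0,0],0],
  [[0,0,1.5],[0,0,0],0],
])

```text
clock: 4.67
tcp_pos: [0.4298, -0.2577, 0.0708]
orientation: [-0.001, 0.049, 0.999, -0.001]
wrist_force: [-8.1, 1.2, 16.5]
finger_gap: 0.0001
grip_force: 8.4
```

>>> step_arm([
  [[0,0,-5],[0,0,0],0],
  [[0,0,-15],[0,0,0],0],
  [[0,0,-50],[0,0,0],0],
  [[0,0,-90],[0,0,0],0],
  [[0,0,-130],[0,0,0],0],
  [[0,0,-155],[0,0,0],0],
  [[0,0,-155],[0,0,0],0],
])

```text
clock: 5.25
tcp_pos: [0.4332, -0.2595, 0.2305]
orientation: [0.004, 0.049, 0.999, -0.003]
wrist_force: [0.1, -0.6, 0.0]
finger_gap: 0.0003
grip_force: 0.0
```

```bash
python3 - <<'E'
from h import *
delta([.39,.151,.225],np.radians(85)); print(telemetry.get_state()["wrist_force"])
p,M=tool();T=imaging.camera_params("wrist")["pose"];print("cam in tool",M.T@(T[:3,3]-p),M.T@T[:3,2])
E
```

```text
tcp [ 0.4332 -0.2595  0.2305] ydir deg 84.3451422027042
shift mm [ 83.4865 404.2702   2.7291]
rotvec [-0.0052  0.0087 -0.0114]
[ 0.0593 -0.6328  0.0364]
cam in tool [ 0.0707 -0.0008 -0.1434] [ 0.2797 -0.0007 -0.9601]
```

>>> step_arm([
  [[48,407,3],[0,0,-0.01],50],
  [[48,407,3],[0,0,-0.01],50],
  [[48,407,3],[0,0,-0.01],50],
  [[48,407,3],[0,0,-0.01],50],
  [[48,407,3],[0,0,-0.01],50],
  [[48,407,3],[0,0,-0.01],50],
  [[48,407,3],[0,0,-0.01],50],
  [[48,407,3],[0,0,-0.01],50],
])

```text
clock: 5.92
tcp_pos: [0.4235, 0.0774, 0.2213]
orientation: [-0.0, 0.045, 0.999, 0.0]
wrist_force: [0.9, 0.6, -0.5]
finger_gap: 0.0499
grip_force: 0.0
```

```bash
python3 - <<'E'
from h import *
delta([.425,.151,.228],np.radians(85))
E
```

```text
tcp [0.4235 0.0774 0.2213] ydir deg 84.88684295879175
shift mm [ 5.0485 73.3984 -6.6734]
rotvec [ 0.0006 -0.0006 -0.002 ]
```

>>> step_arm([
  [[5,40,-7],[0,0,0],50],
  [[5,73,-7],[0,0,0],50],
  [[5,73,-7],[0,0,0],50],
  [[5,73,-7],[0,0,0],50],
  [[5,73,-7],[0,0,0],50],
])

```text
clock: 6.33
tcp_pos: [0.4255, 0.1483, 0.2281]
orientation: [-0.001, 0.044, 0.999, -0.0]
wrist_force: [-0.1, -0.6, 0.6]
finger_gap: 0.0502
grip_force: 0.0
```

```bash
python3 - <<'E'
from h import *
p=imaging.camera_params("wrist");im=imaging.read_camera("wrist"); cv2.imwrite("pics/w3.png",im[:,:,::-1]);np.save("pics/w3.npy",im)
print(tool()[0],proj(p,[.425,.151,.152]))
H,S,V=cv2.split(cv2.cvtColor(im,cv2.COLOR_RGB2HSV));m=((H>3)&(H<16)&(S>200)&(V>170)).astype(np.uint8)
n,l,st,c=cv2.connectedComponentsWithStats(m);print(st[1:][st[1:,4]>50],c[1:][st[1:,4]>50])
E
```

```text
[0.4256 0.1477 0.2282] [256.1876 203.4181]
[[250 188  27  30 356]] [[261.9073 203.6685]]
```

View pics/w3.png

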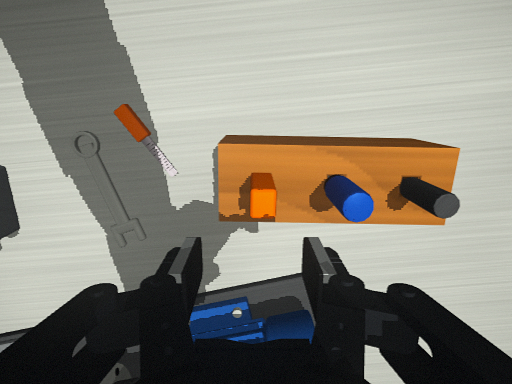

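The wrist view shows the gauge's top face near (263,206), clear of the screwdriver at (345,200), with the fingers straddling the handle's column.

```bash
python3 - <<'E'
from h import *
p=imaging.camera_params("wrist");im=np.load("pics/w3.npy")
print(im[170:226:3,262].tolist()); print(im[206,244:282].tolist())
for uv in [(263,206)]: print(at_z(p,uv,.152))
for a,b in [((219,220),(445,225)),((220,143),(459,149))]:
    A,B=at_z(p,a,.09),at_z(p,b,.09);d=B-A;print(A,B,np.linalg.norm(d),np.degrees(np.arctan2(d[1],d[0])))
E
```

```text
[[203, 129, 50], [139, 55, 4], [148, 61, 12], [146, 59, 1], [148, 61, 0], [148, 59, 0], [159, 63, 0], [246, 121, 0], [245, 131, 0], [245, 130, 0], [245, 128, 0], [245, 130, 0], [245, 129, 0], [245, 127, 0], [245, 124, 0], [250, 128, 0], [112, 58, 22], [113, 78, 54], [206, 206, 197]]
[[105, 65, 32], [102, 62, 28], [105, 63, 30], [104, 66, 34], [101, 62, 29], [94, 57, 29], [174, 71, 5], [226, 89, 0], [241, 107, 0], [244, 121, 0], [245, 127, 0], [245, 127, 0], [245, 127, 0], [245, 129, 0], [245, 129, 0], [244, 124, 0], [245, 129, 0], [245, 128, 0], [245, 129, 0], [245, 130, 0], [245, 129, 0], [245, 128, 0], [246, 130, 0], [245, 127, 0], [245, 129, 0], [246, 134, 0], [245, 131, 0], [244, 126, 0], [246, 134, 0], [246, 124, 0], [246, 114, 0], [221, 85, 0], [188, 106, 42], [191, 120, 50], [195, 120, 50], [193, 120, 48], [193, 120, 48], [192, 119, 47]]
[0.4277 0.1553 0.152 ]
[0.4586 0.112  0.09  ] [0.4836 0.3318 0.09  ] 0.22119537741877376 83.52125462849895
[0.3848 0.1217 0.09  ] [0.4096 0.3382 0.09  ] 0.21789503326948037 83.44673419375587
```

```bash
python3 - <<'E'
from h import *
delta([.4268,.1555,.107],np.radians(83.5))
E
```

```text
tcp [0.4256 0.1477 0.2282] ydir deg 84.8506074280938
shift mm [ -0.5988   7.9606 121.1841]
rotvec [-0.0005 -0.0012  0.0236]
```

>>> step_arm([
  [[-0.6,8,30],[0,0,0.024],50],
  [[-0.6,8,55],[0,0,0.024],50],
  [[-0.6,8,55],[0,0,0.024],50],
  [[-0.6,8,55],[0,0,0.024],50],
])

```text
clock: 6.72
tcp_pos: [0.4263, 0.1546, 0.1729]
orientation: [-0.002, 0.058, 0.998, -0.001]
wrist_force: [0.9, -0.5, 0.6]
finger_gap: 0.0502
grip_force: 0.0
```

```bash
python3 - <<'E'
from h import *
delta([.4268,.1555,.107],np.radians(83.5))
E
```

```text
tcp [0.4263 0.1546 0.1729] ydir deg 83.35411895584866
shift mm [-0.605   1.0771 65.8564]
rotvec [-0.0012 -0.0035 -0.0025]
```

>>> step_arm([
  [[-0.6,1,20],[-0.001,-0.003,0],50],
  [[-0.6,1,45],[-0.001,-0.003,0],50],
  [[-0.6,1,60],[-0.001,-0.003,0],50],
  [[-0.6,1,66],[-0.001,-0.003,0],50],
  [[-0.6,1,66],[-0.001,-0.003,0],50],
  [[-0.6,1,66],[-0.001,-0.003,0],50],
])

```text
clock: 7.22
tcp_pos: [0.4293, 0.1566, 0.1091]
orientation: [0.002, 0.057, 0.998, 0.001]
wrist_force: [-0.4, -0.1, 0.4]
finger_gap: 0.0497
grip_force: 0.0
```

```bash
python3 - <<'E'
from h import *
delta([.4268,.1555,.107],np.radians(83.5));print(telemetry.get_state()["wrist_force"])
E
```

```text
tcp [0.4293 0.1566 0.1091] ydir deg 83.42848284110265
shift mm [ 2.3186 -1.3742  2.0476]
rotvec [ 0.0014  0.0045 -0.0013]
[-0.4389 -0.0803  0.3685]
```

>>> step_arm([
  [[0,0,0],[0,0,0],25],
  [[0,0,0],[0,0,0],21],
  [[0,0,0],[0,0,0],18],
  [[0,0,0],[0,0,0],10],
  [[0,0,0],[0,0,0],10],
  [[0,0,0],[0,0,0],10],
], grip_force=30)

```text
clock: 7.72
tcp_pos: [0.4293, 0.157, 0.109]
orientation: [0.003, 0.057, 0.998, 0.001]
wrist_force: [-0.6, -1.2, 6.3]
finger_gap: 0.02
grip_force: 30.8
```

>>> step_arm([
  [[0,0,-5],[0,0,0],10],
  [[0,0,-15],[0,0,0],10],
  [[0,0,-35],[0,0,0],10],
  [[0,0,-65],[0,0,0],10],
  [[0,0,-95],[0,0,0],10],
  [[0,0,-125],[0,0,0],10],
  [[0,0,-155],[0,0,0],10],
  [[0,0,-155],[0,0,0],10],
], grip_force=40)

```text
clock: 8.38
tcp_pos: [0.4302, 0.1573, 0.2687]
orientation: [0.006, 0.057, 0.998, 0.001]
wrist_force: [1.4, 0.0, -1.6]
finger_gap: 0.0194
grip_force: 39.6
```

```bash
python3 - <<'E'
from h import *
delta([.48,-.07,.26],np.radians(97.85)); delta([.6745,-.0663,.26])
E
```

```text
tcp [0.4302 0.1573 0.2687] ydir deg 83.49635797821217
shift mm [ -75.1561 -220.2528    8.762 ]
rotvec [ 0.002   0.012  -0.2505]
tcp [0.4302 0.1573 0.2687] ydir deg 83.49635797821217
shift mm [-267.9712 -194.5464   11.0934]
```

>>> step_arm([
  [[-75,-220,9],[0.002,0.01,-0.25],10],
  [[-75,-220,9],[0.002,0.01,-0.25],10],
  [[-75,-220,9],[0.002,0.01,-0.25],10],
  [[-75,-220,9],[0.002,0.01,-0.25],10],
  [[-75,-220,9],[0.002,0.01,-0.25],10],
  [[-75,-220,9],[0.002,0.01,-0.25],10],
  [[-75,-220,9],[0.002,0.01,-0.25],10],
  [[-75,-220,9],[0.002,0.01,-0.25],10],
])

```text
clock: 9.05
tcp_pos: [0.477, -0.072, 0.2527]
orientation: [-0.004, -0.066, 0.998, -0.0]
wrist_force: [0.7, -0.1, -1.3]
finger_gap: 0.0199
grip_force: 40.0
```

```bash
python3 - <<'E'
from h import *
p=imaging.camera_params("wrist");im=imaging.read_camera("wrist"); cv2.imwrite("pics/w4.png",im[:,:,::-1]);np.save("pics/w4.npy",im);np.save("pics/w4p.npy",p["pose"])
delta([.63,-.066,.26],np.radians(97.85));print(p["camera_matrix"])
E
```

```text
tcp [ 0.4767 -0.0706  0.253 ] ydir deg 97.69178994576461
shift mm [-152.4458  -15.9574   -8.3792]
rotvec [ 0.0008 -0.0087 -0.0028]
[[308.1019   0.     251.8129]
 [  0.     308.1019 195.4067]
 [  0.       0.       1.    ]]
```

View pics/w4.png

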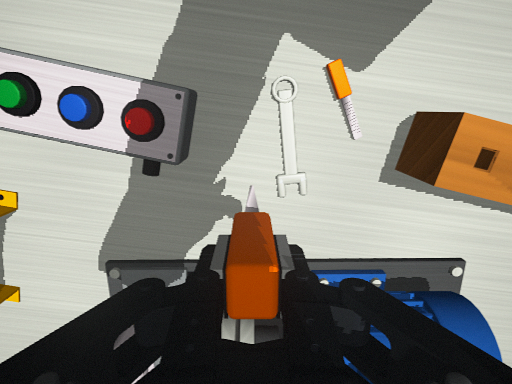

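The gauge is held upright by its handle with the blade tip at (252,187). The spanner and the small decoy are undisturbed. I'll check the tip offset and the rig yaw from the plate edge at (107,262) to (465,259).

```bash
python3 - <<'E'
from h import *
p=imaging.camera_params("wrist");p["pose"]=np.load("pics/w4p.npy")
t=at_z(p,(252,187),.253-.097);P,M=tool();print("tip",t,"in tool mm",M.T@(t-P)*1e3)
im=np.load("pics/w4.npy");g=cv2.cvtColor(im,cv2.COLOR_RGB2GRAY).astype(float)
# plate near top edge: strongest vertical gradient around row 260
pts=[]
for c in list(range(112,200,4))+list(range(300,460,4)):
    col=cv2.GaussianBlur(g,(3,3),0)[245:275,c];d=np.diff(col);r=np.argmin(d);pts.append((c,245+r+.5))
W=np.array([at_z(p,q,.012)[:2] for q in pts])
vx,vy,x0,y0=cv2.fitLine(W.astype(np.float32),cv2.DIST_HUBER,0,.001,.001).ravel()
print("yaw",np.degrees(np.arctan2(vy,vx))%180,np.abs((W-[x0,y0])@[-vy,vx]).max(),x0,y0)
A,B=at_z(p,(107,266),.012),at_z(p,(465,262),.012);d=A-B;print(np.linalg.norm(d),A,B)
E
```

```text
tip [ 0.4683 -0.0736  0.156 ] in tool mm [ 7.8702 -1.9029 97.0352]
yaw 97.99541 0.016183452543540453 0.59955174 -0.0153219905
0.49555939059133974 [ 0.6428 -0.2529  0.012 ] [0.5715 0.2376 0.012 ]
```

```bash
python3 - <<'E'
from h import *
delta([.679,-.065,.255],np.radians(98))
E
```

```text
tcp [ 0.4767 -0.0706  0.253 ] ydir deg 97.69178994576461
shift mm [-201.1805  -21.5284   -3.8088]
rotvec [ 0.0008 -0.0087 -0.0054]
```

>>> step_arm([
  [[-25,-3,-4],[0,0,0],10],
  [[-60,-7,-4],[0.001,-0.009,-0.005],10],
  [[-95,-10,-4],[0.001,-0.009,-0.005],10],
  [[-130,-14,-4],[0.001,-0.009,-0.005],10],
  [[-160,-17,-4],[0.001,-0.009,-0.005],10],
  [[-185,-20,-4],[0.001,-0.009,-0.005],10],
  [[-201,-21.5,-4],[0.001,-0.009,-0.005],10],
  [[-201,-21.5,-4],[0.001,-0.009,-0.005],10],
])

```text
clock: 9.77
tcp_pos: [0.6816, -0.0615, 0.2543]
orientation: [0.001, -0.072, 0.997, -0.0]
wrist_force: [-0.9, 0.7, -1.6]
finger_gap: 0.0196
grip_force: 40.0
```

```bash
python3 - <<'E'
from h import *
delta([.679,-.065,.255],np.radians(98))
np.savez("pics/v5.npz",**{n+k:v for n in("wrist","side","top") for k,v in zip("pi",(imaging.camera_params(n)["pose"],imaging.read_camera(n)))})
z=np.load("pics/v5.npz")
q=lambda n,c,k:proj(dict(camera_matrix=imaging.camera_params(n)["camera_matrix"],pose=z[n+"p"]),c)
G=[.6745,-.0663,.131]
o=[]
for n,s,f in(("wrist",50,4),("side",50,4)):
    u,v=np.round(q(n,G,1)).astype(int);print(n,u,v)
    w=z[n+"i"][max(v-75,0):max(v-75,0)+150,u-s:u+s];o.append(cv2.resize(w,(400,600),interpolation=cv2.INTER_CUBIC))
    print("crop origin",u-s,max(v-75,0))
cv2.imwrite("pics/v5.png",np.hstack(o)[:,:,::-1])
E
```

```text
tcp [ 0.6816 -0.0615  0.2543] ydir deg 98.30022830830697
shift mm [ 3.0488 -3.0736 -0.6645]
rotvec [-0.0006  0.001   0.0052]
wrist 248 180
crop origin 198 105
side 177 151
crop origin 127 76
```

View pics/v5.png

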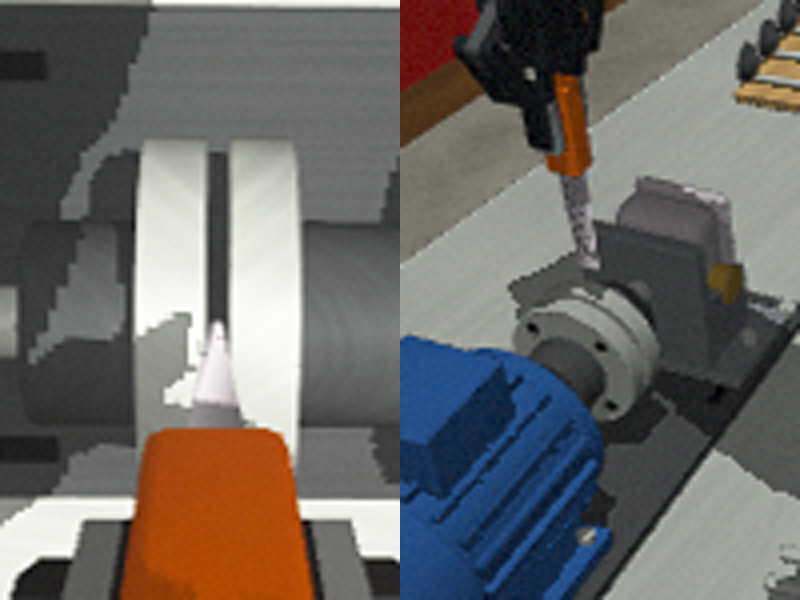

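The wrist crop shows the gap centred at crop x≈218 (native 252.5) and the tip also at x≈218 (native (252.5,185.5)), so they line up and the yaw is square. The side crop shows the tip at native (176.2,143), hanging above the coupling. I'll triangulate the tip and check its tilt.

```bash
python3 - <<'E'
from h import *
z=np.load("pics/v5.npz");P={n:dict(camera_matrix=imaging.camera_params(n)["camera_matrix"],pose=z[n+"p"]) for n in("wrist","side","top")}
t=tri([ray(P["wrist"],(252.5,185.5)),ray(P["side"],(176.25,143))]);p,M=tool()
print("tip",t,"in tool",M.T@(t-p)*1e3)
for h in(0,.078,.140):
    print(h,"upright side px",proj(P["side"],t+[0,0,h]),"wrist",proj(P["wrist"],t+[0,0,h]))
# handle in side: per-row centre of orange
im=z["sidei"];H,S,V=cv2.split(cv2.cvtColor(im,cv2.COLOR_RGB2HSV));m=(H>3)&(H<17)&(S>200)&(V>90)
for r in range(92,122,3):
    c=np.nonzero(m[r,140:200])[0]+140
    if len(c):print(r,c.min(),c.max(),end="; ")
# gap mouth: wrist gap centre in world at rim height, rows near 175 and width
g=cv2.cvtColor(z["wristi"],cv2.COLOR_RGB2GRAY).astype(int)
for r in(150,160,170,178,182): print("\n",r,g[r,245:260],end="")
for r in (150,165,180): print(at_z(P["wrist"],(252.5,r),.131))
W=np.array([at_z(P["wrist"],(u,160),.125) for u in(249.5,255.5)]);print("\nwidth",np.linalg.norm(W[1]-W[0]))
E
```

```text
tip [ 0.6711 -0.0638  0.159 ] in tool [ 7.6087 -0.1061 96.9234]
0 upright side px [175.7608 142.9395] wrist [251.8002 184.067 ]
0.078 upright side px [171.2434 117.6891] wrist [251.7889 218.5318]
0.14 upright side px [167.2887  95.5841] wrist [251.7691 278.9044]
95 166 169; 98 166 170; 101 167 171; 104 167 172; 107 168 172; 110 169 172; 113 168 173; 116 164 173; 119 169 171; 
 150 [196 198 199 201 149  79  61  66  63  61 125 189 201 199 199]
 160 [226 225 226 235 147  60  62  63  65  64 135 215 227 225 226]
 170 [234 234 236 242 159  57  59  63  63  66 148 233 239 235 234]
 178 [247 247 248 249 161  61  65  65  64  65 182 249 249 247 246]
 182 [253 252 252 252 165  62  63  64  66  68 187 252 252 250 249][ 0.648  -0.0666  0.131 ]
[ 0.661  -0.0647  0.131 ]
[ 0.6743 -0.0627  0.131 ]

width 0.005352164228133027
```

```bash
python3 - <<'E'
from h import *
from scipy.optimize import least_squares
z=np.load("pics/v5.npz");K=imaging.camera_params("wrist")["camera_matrix"];pw=dict(camera_matrix=K,pose=z["wristp"])
im=z["wristi"];print([ (r,*im[r,250].tolist()) for r in range(206,330,1) if abs(im[r,250].astype(int)-im[r-1,250].astype(int)).max()>14])
p,M=tool()
def rows(v):
    tx,tz,a=v;R_=np.array([[np.cos(a),0,-np.sin(a)],[0,1,0],[np.sin(a),0,np.cos(a)]])
    f=lambda x,h:proj(pw,p+M@(np.array([tx,0,tz])+R_@[x,0,-h]))[1]
    return np.array([f(0,.0005),f(.012,.078),f(.012,.140),f(-.012,.140)])
for a in(-.05,0,.05): print(a,rows((.0076,.097,a)))
np.save("pics/dummy.npy",0)
E
```

```text
[(206, 132, 128, 128), (212, 161, 81, 31), (262, 158, 66, 4), (318, 167, 82, 41), (319, 230, 218, 198), (320, 238, 242, 238)]
-0.05 [184.2383 204.8921 266.9797 321.5148]
0 [184.2081 197.7726 248.5265 307.1105]
0.05 [184.1775 190.5586 229.2253 291.3857]
```

```bash
python3 - <<'E'
from h import *
from scipy.optimize import least_squares
z=np.load("pics/v5.npz");K=imaging.camera_params("wrist")["camera_matrix"];pw=dict(camera_matrix=K,pose=z["wristp"])
p,M=tool()
def rows(v):
    tx,tz,a=v;R_=np.array([[np.cos(a),0,-np.sin(a)],[0,1,0],[np.sin(a),0,np.cos(a)]])
    f=lambda x,h:proj(pw,p+M@(np.array([tx,0,tz])+R_@[x,0,-h]))[1]
    return np.array([f(0,.0005),f(.012,.078),f(.012,.140),f(-.012,.140)])
o=np.array([185.5,211.5,262,318])
s=least_squares(lambda v:rows(v)-o,(.005,.097,0),x_scale=(.01,.01,.05));print(s.x,s.fun,"cov",np.sqrt(np.diag(np.linalg.inv(s.jac.T@s.jac))))
s=least_squares(lambda v:rows((v[0],.097,v[1]))-o,(.005,0));print(s.x,s.fun)
s=least_squares(lambda v:rows((v[0],.097,0))-o,(.005,));print(s.x,s.fun)
E
```

```text
[ 0.0026  0.1034 -0.0327] [ 2.7507 -4.0412  2.4947 -1.1467] cov [0.0009 0.002  0.0085]
[ 0.004  -0.0138] [ 3.118  -5.4172  0.9718  1.4183]
[0.0024] [ 5.0321 -4.6164 -0.1014  0.9732]
```

```bash
python3 - <<'E'
from h import *
from scipy.optimize import least_squares
z=np.load("pics/v5.npz");K=imaging.camera_params("wrist")["camera_matrix"];pw=dict(camera_matrix=K,pose=z["wristp"])
p,M=tool()
def rows(v):
    tx,tz,a=v;R_=np.array([[np.cos(a),0,-np.sin(a)],[0,1,0],[np.sin(a),0,np.cos(a)]])
    f=lambda x,h:proj(pw,p+M@(np.array([tx,0,tz])+R_@[x,0,-h]))[1]
    return np.array([f(.007,.0005),f(.0105,.078),f(.012,.139),f(-.0105,.140)])
o=np.array([185.5,211.5,262,318])
for fn,x0 in((lambda v:v,(.002,.097,0)),(lambda v:(v[0],.097,v[1]),(.002,0)),(lambda v:(v[0],.097,0),(.002,))):
    s=least_squares(lambda v:rows(fn(v))-o,x0,x_scale=.01);print(s.x,s.fun)
print(p,M[:,0])
E
```

```text
[0.     0.0956 0.0178] [-0.2195  0.3317 -0.1744  0.0601]
[-0.0003  0.0135] [-0.2849  0.5869  0.1944 -0.5072]
[0.0013] [-2.1551 -0.2054  1.2002 -0.0053]
[ 0.6786 -0.0625  0.2559] [-0.9898 -0.1428 -0.0003]
```

```bash
python3 - <<'E'
from h import *
p=imaging.camera_params("wrist");im=imaging.read_camera("wrist");g=cv2.cvtColor(im,cv2.COLOR_RGB2GRAY).astype(float)
print("near edge",at_z(p,(236,140.5),.083),at_z(p,(265,140.5),.083))
def cross(row,u0,u1,lev):
    x=g[row,u0:u1];return x
for r in(148,156,164,172,178):
    w=255-g[r,247:259];w=np.clip(w-110,0,None) if r<190 else w; print(r,"gap c",(w*np.arange(247,259)).sum()/w.sum())
for r in range(184,206,3): print(r,g[r,244:264].astype(int))
delta([.686,-.064,.255],np.radians(98))
E
```

```text
near edge [ 0.6445 -0.0844  0.083 ] [ 0.6403 -0.0553  0.083 ]
148 gap c 252.6412037037037
156 gap c 252.68965517241378
164 gap c 252.70069605568446
172 gap c 252.71428571428572
178 gap c 252.67142857142858
184 [245 252 249 249 253 224 109  63  71  62  64  88 247 252 249 248 248 247
 247 247]
187 [247 252 250 251 254 220 153 201 250 217 102  83 245 253 250 250 250 250
 251 251]
190 [248 255 253 252 253 207 195 241 245 245 175 100 238 251 250 249 250 250
 251 252]
193 [154 149 247 254 225 201 240 244 239 236 215 135 231 249 249 249 250 249
 249 249]
196 [143 236 252 244 220 237 244 240 232 230 222 195 235 245 246 245 245 245
 246 247]
199 [253 251 250 226 235 243 240 234 230 223 216 203 227 240 244 243 243 243
 242 242]
202 [245 247 219 232 247 246 240 232 224 218 210 198 199 234 239 238 239 239
 240 240]
205 [246 238 172 144 145 137 132 130 127 125 120 113 105 185 236 238 237 237
 237 239]
tcp [ 0.6784 -0.0629  0.2565] ydir deg 98.1778336240586
shift mm [-7.382  -2.1757  1.4787]
rotvec [-0.0012  0.001   0.0031]
```

>>> step_arm([
  [[-4,0.5,4],[0,0,0],10],
  [[-9,0.5,12],[0,0,0],10],
  [[-9,0.5,18],[0,0,0],10],
  [[-9,0.5,22],[0,0,0],10],
  [[-9,0.5,22],[0,0,0],10],
  [[-9,0.5,22],[0,0,0],10],
])

```text
clock: 10.47
tcp_pos: [0.6878, -0.0626, 0.2337]
orientation: [0.0, -0.07, 0.998, -0.001]
wrist_force: [0.2, -0.2, -1.0]
finger_gap: 0.0195
grip_force: 40.0
```

```bash
cat > look.py <<'E'
from h import *
p=imaging.camera_params("wrist");im=imaging.read_camera("wrist");g=cv2.cvtColor(im,cv2.COLOR_RGB2GRAY).astype(float)
for r in(145,152,160,166):
    w=np.clip(145-g[r,246:260],0,None); print(r,"gap c",(w*np.arange(246,260)).sum()/w.sum())
for r in range(168,204,3): print(r,g[r,244:264].astype(int))
delta([.689,-.063,.23],np.radians(98));print(telemetry.get_state()["wrist_force"])
E
python3 look.py
```

```text
145 gap c 254.34639175257732
152 gap c 254.3824701195219
160 gap c 254.43827160493828
166 gap c 254.42268041237114
168 [233 233 232 235 176 217 244 156  55  62  65  60  73  69 218 239 236 235
 232 232]
171 [238 239 238 237 238 240 242 155  58  61  65  61  72  67 219 241 237 237
 239 240]
174 [243 244 242 242 243 245 247 155  58  59  63  63  72  67 235 247 245 245
 246 245]
177 [246 246 246 247 247 248 250 159  58  63  65  64  75  67 241 251 248 248
 247 246]
180 [248 248 249 249 249 250 253 168  60  64  66  67  73  66 239 252 249 249
 249 248]
183 [251 250 251 252 252 253 255 175  55  64  62  62  73  70 237 253 251 250
 250 250]
186 [255 214 152 155 157 140 132 184 252 194  78  63  77  69 224 251 250 250
 250 250]
189 [157 158 154 155 154 140 179 239 246 249 160  58  70  69 220 249 249 249
 250 250]
192 [150 155 151 154 144 180 233 242 241 241 194  92  70  69 226 249 247 247
 247 247]
195 [149 150 148 144 179 230 243 242 235 231 233 156  74  67 221 245 243 243
 245 245]
198 [144 147 141 166 226 246 242 236 231 226 221 216 137  62 223 244 241 240
 240 241]
201 [142 144 136 137 238 244 239 232 226 218 212 207 157  88 214 238 237 238
 238 238]
tcp [ 0.6881 -0.0627  0.2342] ydir deg 98.07409822638141
shift mm [-0.8636 -0.4317  4.2499]
rotvec [-0.0014  0.0016  0.0013]
[-0.5569 -0.0085 -0.7628]
```

>>> step_arm([
  [[0,1.0,0],[0,0,0],10],
  [[0,1.8,0],[0,0,0],10],
  [[0,1.8,0],[0,0,0],10],
  [[0,1.8,0],[0,0,0],10],
])

```text
clock: 10.85
tcp_pos: [0.6882, -0.0607, 0.2347]
orientation: [0.001, -0.071, 0.998, -0.001]
wrist_force: [-0.5, 0.2, -2.2]
finger_gap: 0.0192
grip_force: 40.0
```

```bash
python3 look.py
```

```text
145 gap c 252.3469827586207
152 gap c 252.38815789473685
160 gap c 252.2957110609481
166 gap c 252.31304347826088
168 [236 233 235 237 242 162  59  61  66  64  64  96 221 239 234 233 234 235
 234 235]
171 [241 240 240 243 245 161  64  64  67  67  64  94 230 244 241 242 242 243
 242 243]
174 [244 244 244 246 244 158  64  66  66  64  67  92 242 250 247 246 245 245
 245 244]
177 [247 247 248 250 248 160  65  65  66  67  63  93 246 252 248 248 247 247
 247 246]
180 [249 249 250 252 251 164  62  66  68  68  64  91 243 253 250 249 249 249
 249 249]
183 [251 252 254 255 255 166  68  63  67  65  67  98 238 251 250 250 250 250
 250 250]
186 [144 152 155 158 147 101 123 192 253 192  76  92 236 251 249 248 249 250
 252 251]
189 [160 157 155 157 144 123 180 239 246 249 158  89 233 250 249 249 249 248
 249 249]
192 [149 151 150 155 144 181 234 243 241 240 194 119 230 246 245 245 245 245
 247 247]
195 [150 149 152 145 180 231 244 241 234 232 227 171 230 243 242 244 244 243
 243 243]
198 [143 143 142 168 228 246 243 237 231 225 219 207 231 238 237 238 239 239
 240 241]
201 [145 144 150 220 246 244 237 231 227 220 213 200 210 234 238 238 238 237
 237 238]
tcp [ 0.6881 -0.0608  0.2346] ydir deg 98.09508478243652
shift mm [-0.5275 -2.3159  4.6044]
rotvec [-0.0018  0.0023  0.0017]
[ 0.0826  0.1497 -1.3723]
```

>>> step_arm([
  [[0,0.3,3],[0,0,0],10],
  [[0,0.3,6],[0,0,0],10],
  [[0,0.3,9],[0,0,0],10],
  [[0,0.3,12],[0,0,0],10],
  [[0,0.3,15],[0,0,0],10],
  [[0,0.3,18],[0,0,0],10],
  [[0,0.3,20],[0,0,0],10],
  [[0,0.3,20],[0,0,0],10],
])

```text
clock: 11.57
tcp_pos: [0.6878, -0.0605, 0.2136]
orientation: [0.001, -0.071, 0.998, -0.001]
wrist_force: [-0.6, 0.1, -0.8]
finger_gap: 0.0194
grip_force: 40.0
```

```bash
cat > look2.py <<'E'
from h import *
p=imaging.camera_params("wrist");im=imaging.read_camera("wrist");g=cv2.cvtColor(im,cv2.COLOR_RGB2GRAY).astype(float)
for r in range(150,206,4): print(r,g[r,242:264].astype(int))
delta([.689,-.063,.195],np.radians(98));s=telemetry.get_state();print(s["wrist_force"],s["ft_torque"])
E
python3 look2.py
```

```text
150 [201 200 196 200 199 202 161  89  60  61  64  64  63 115 187 203 202 201
 204 203 205 207]
154 [219 219 218 216 214 213 166  90  62  62  61  63  61 125 201 216 219 222
 220 219 217 213]
158 [220 222 224 223 224 231 180  95  61  63  67  63  63 101 210 228 222 220
 218 218 221 220]
162 [229 228 225 225 227 232 178  93  63  61  67  63  67 101 209 230 226 229
 227 225 226 225]
166 [231 232 233 233 233 237 181  91  66  65  63  62  64 100 213 233 230 231
 231 232 231 232]
170 [232 231 233 233 235 240 184  94  65  65  63  66  70 102 227 239 236 234
 233 233 232 232]
174 [235 235 235 234 236 241 169  82  66  65  65  62  69 101 225 239 236 235
 235 234 234 235]
178 [242 241 241 242 242 245 169  76  66  62  66  65  69 100 235 244 243 244
 243 244 244 244]
182 [247 247 247 246 247 249 174  76  64  63  65  63  67 100 246 252 248 247
 247 246 246 245]
186 [249 249 250 249 251 253 181  74 125 192 253 183  70  97 247 252 250 249
 249 248 248 248]
190 [251 251 253 254 255 255 173 131 201 244 245 246 175 105 242 251 250 250
 250 251 251 251]
194 [152 150 151 156 155 151 135 211 246 244 237 234 233 182 239 250 248 248
 250 251 251 251]
198 [153 154 157 155 154 169 228 246 243 236 230 226 220 207 239 248 247 247
 247 248 248 248]
202 [150 150 147 148 179 236 244 241 236 231 223 218 209 197 199 236 243 242
 245 244 245 244]
tcp [ 0.6879 -0.0605  0.2139] ydir deg 98.08934535545256
shift mm [-0.7475 -2.6281 18.9541]
rotvec [-0.0013  0.0013  0.0016]
[-0.4219  0.2253 -1.3811] [0.0219 0.0139 0.0271]
```

>>> step_arm([
  [[0,0,2.5],[0,0,0],10],
  [[0,0,5],[0,0,0],10],
  [[0,0,7.5],[0,0,0],10],
  [[0,0,10],[0,0,0],10],
  [[0,0,10],[0,0,0],10],
])

```text
clock: 12.03
tcp_pos: [0.6878, -0.0604, 0.2036]
orientation: [0.001, -0.071, 0.998, -0.001]
wrist_force: [0.4, -0.7, -1.4]
finger_gap: 0.0199
grip_force: 40.0
```

>>> step_arm([
  [[0,0,1],[0,0,0],10],
  [[0,0,2],[0,0,0],10],
  [[0,0,2],[0,0,0],10],
])

```text
clock: 12.28
tcp_pos: [0.6881, -0.0605, 0.2022]
orientation: [0.001, -0.071, 0.998, -0.001]
wrist_force: [-0.2, -0.6, -1.0]
finger_gap: 0.0198
grip_force: 40.0
```

>>> step_arm([
  [[0,0,1],[0,0,0],10],
  [[0,0,1.5],[0,0,0],10],
  [[0,0,1.5],[0,0,0],10],
])

```text
clock: 12.53
tcp_pos: [0.6881, -0.0606, 0.2008]
orientation: [0.001, -0.071, 0.998, -0.001]
wrist_force: [0.7, 0.6, -2.1]
finger_gap: 0.0196
grip_force: 40.0
```

```bash
python3 look2.py|tail -5
```

```text
248 248 247 247]
tcp [ 0.6881 -0.0605  0.2008] ydir deg 98.09157786424055
shift mm [-0.5451 -2.5643  5.8332]
rotvec [-0.0016  0.002   0.0016]
[ 0.0385  0.3341 -1.1881] [ 0.0157 -0.0108  0.0423]
```

>>> step_arm([
  [[0,0,1],[0,0,0],10],
  [[0,0,1.5],[0,0,0],10],
  [[0,0,1.5],[0,0,0],10],
])

```text
clock: 12.83
tcp_pos: [0.688, -0.0605, 0.1992]
orientation: [0.001, -0.071, 0.998, -0.001]
wrist_force: [-0.3, -0.4, -1.7]
finger_gap: 0.0197
grip_force: 40.0
```

>>> step_arm([
  [[0,0,0.5],[0,0,0],10],
  [[0,0,1],[0,0,0],10],
  [[0,0,1],[0,0,0],10],
])

```text
clock: 13.08
tcp_pos: [0.6881, -0.0605, 0.1982]
orientation: [0.001, -0.071, 0.998, -0.001]
wrist_force: [-0.2, -0.3, -1.7]
finger_gap: 0.0197
grip_force: 40.0
```

>>> step_arm([
  [[0,0,0.5],[0,0,0],10],
  [[0,0,1],[0,0,0],10],
  [[0,0,1],[0,0,0],10],
])

```text
clock: 13.33
tcp_pos: [0.6881, -0.0605, 0.1972]
orientation: [0.001, -0.071, 0.998, -0.001]
wrist_force: [0.4, 0.1, -1.0]
finger_gap: 0.0192
grip_force: 40.0
```

>>> step_arm([
  [[0,0,0.5],[0,0,0],10],
  [[0,0,1],[0,0,0],10],
  [[0,0,1],[0,0,0],10],
])

```text
clock: 13.58
tcp_pos: [0.6881, -0.0605, 0.1962]
orientation: [0.001, -0.071, 0.998, -0.001]
wrist_force: [0.4, -0.7, -1.3]
finger_gap: 0.0195
grip_force: 40.1
```

>>> step_arm([
  [[0,0,0.5],[0,0,0],10],
  [[0,0,1],[0,0,0],10],
  [[0,0,1],[0,0,0],10],
])

```text
clock: 13.83
tcp_pos: [0.6881, -0.0605, 0.1952]
orientation: [0.001, -0.071, 0.998, -0.001]
wrist_force: [-0.4, 0.5, -0.5]
finger_gap: 0.0193
grip_force: 40.1
```

```bash
python3 look2.py
```

```text
150 [190 189 189 186 188 196 154  86  60  65  64  63  59  91 173 195 188 188
 187 191 191 191]
154 [207 202 200 201 204 208 142  74  62  62  63  60  58  66 178 207 204 204
 204 206 210 213]
158 [220 221 217 219 219 221 150  75  62  63  67  63  66  67 192 222 223 222
 221 221 217 214]
162 [221 221 222 226 226 235 156  69  63  62  61  63  63  68 203 228 225 223
 221 221 221 221]
166 [228 226 226 226 226 235 158  73  62  68  68  65  67  66 202 230 228 228
 229 228 226 224]
170 [233 233 232 232 234 238 162  70  64  66  65  64  65  69 209 233 230 231
 229 229 232 233]
174 [233 232 233 234 236 238 156  72  61  60  64  64  66  65 215 240 237 236
 234 235 232 232]
178 [234 234 233 234 236 237 162  76  61  64  67  66  69  69 216 240 237 236
 234 234 233 234]
182 [240 240 240 240 241 240 150  66  66  65  64  67  67  66 224 242 240 240
 241 242 243 242]
186 [246 244 245 245 248 244 152  65  96 121 148 123  75  65 237 250 248 247
 247 246 246 246]
190 [248 249 248 249 252 246 150 128 200 251 201 138 104  67 239 252 249 248
 247 248 248 248]
194 [250 250 251 251 253 246 183 205 244 244 238 235 235 142 229 252 251 250
 250 249 249 250]
198 [252 253 252 254 209 156 220 246 243 237 231 226 219 208 230 248 249 249
 250 250 250 250]
202 [156 159 151 154 141 230 246 244 238 232 226 220 209 200 186 243 249 248
 249 251 250 250]
tcp [ 0.6881 -0.0605  0.1952] ydir deg 98.0929588137944
shift mm [-0.5677 -2.6558  0.2496]
rotvec [-0.0014  0.0019  0.0016]
[ 0.0576  0.6759 -2.381 ] [0.1904 0.0345 0.0295]
```

>>> step_arm([
  [[0,0,0.5],[0,0,0],10],
  [[0,0,1],[0,0,0],10],
  [[0,0,1],[0,0,0],10],
  [[0,0,1],[0,0,0],10],
])

```text
clock: 14.22
tcp_pos: [0.6881, -0.0605, 0.1943]
orientation: [0.001, -0.071, 0.998, -0.001]
wrist_force: [-0.2, 0.9, -2.4]
finger_gap: 0.0197
grip_force: 40.0
```

```bash
cat > f.py <<'E'
from h import *
F=[]
for i in range(5):
    imaging.read_camera("top");s=telemetry.get_state();F.append(np.r_[s["wrist_force"],s["ft_torque"]])
print(np.mean(F,0),tool()[0])
E
python3 f.py
```

```text
[ 0.0872  1.2804 -1.7772  0.3468  0.0074 -0.0064] [ 0.6881 -0.0605  0.1943]
```

>>> step_arm([
  [[0,0.2,0],[0,0,0],10],
  [[0,0.2,0.5],[0,0,0],10],
  [[0,0.2,1],[0,0,0],10],
  [[0,0.2,1],[0,0,0],10],
])

```text
clock: 14.8
tcp_pos: [0.6881, -0.0604, 0.1933]
orientation: [0.001, -0.071, 0.998, -0.001]
wrist_force: [0.1, 1.3, -1.0]
finger_gap: 0.0197
grip_force: 40.0
```

```bash
python3 f.py
```

```text
[-0.0957  0.8775 -1.4255  0.2343  0.0084  0.0083] [ 0.6881 -0.0604  0.1933]
```

>>> step_arm([
  [[0,0,0.5],[0,0,0],10],
  [[0,0,1],[0,0,0],10],
  [[0,0,1],[0,0,0],10],
  [[0,0,1],[0,0,0],10],
])

```text
clock: 15.38
tcp_pos: [0.6881, -0.0604, 0.1924]
orientation: [0.001, -0.071, 0.998, -0.001]
wrist_force: [0.8, 0.5, -0.7]
finger_gap: 0.0197
grip_force: 40.1
```

```bash
python3 f.py
```

```text
[ 0.0835  0.9672 -0.6029  0.2639 -0.0099  0.0218] [ 0.6882 -0.0604  0.1924]
```

>>> step_arm([
  [[0,0.25,0],[0,0,0],10],
  [[0,0.25,0.5],[0,0,0],10],
  [[0,0.25,1],[0,0,0],10],
  [[0,0.25,1],[0,0,0],10],
])

```text
clock: 15.97
tcp_pos: [0.6882, -0.0603, 0.1915]
orientation: [0.001, -0.071, 0.998, -0.001]
wrist_force: [0.2, -0.3, -0.5]
finger_gap: 0.0196
grip_force: 40.2
```

```bash
python3 f.py
```

```text
[-0.1413 -0.1463  0.1414 -0.0116 -0.0333 -0.0041] [ 0.6882 -0.0602  0.1915]
```

>>> step_arm([
  [[0,0,0.5],[0,0,0],10],
  [[0,0,1],[0,0,0],10],
  [[0,0,1],[0,0,0],10],
  [[0,0,1],[0,0,0],10],
])

```text
clock: 16.55
tcp_pos: [0.6882, -0.0603, 0.1906]
orientation: [0.001, -0.07, 0.998, -0.001]
wrist_force: [0.5, 0.1, 2.1]
finger_gap: 0.0192
grip_force: 40.4
```

```bash
python3 f.py
```

```text
[ 0.4548 -0.85    2.2618 -0.1757 -0.0039  0.0216] [ 0.6882 -0.0602  0.1906]
```

>>> step_arm([
  [[0,-0.15,0],[0,0,0],10],
  [[0,-0.15,0.4],[0,0,0],10],
  [[0,-0.15,0.5],[0,0,0],10],
  [[0,-0.15,0.5],[0,0,0],10],
])

```text
clock: 17.13
tcp_pos: [0.6882, -0.0603, 0.1901]
orientation: [0.001, -0.071, 0.998, -0.001]
wrist_force: [0.4, -0.1, 3.2]
finger_gap: 0.0197
grip_force: 40.5
```

```bash
python3 f.py; python3 - <<'E'
from h import *
o=[]
for n,u,v in(("wrist",252,200),("side",177,145)):
    w=imaging.read_camera(n)[v-75:v+75,u-50:u+50];o.append(cv2.resize(w,(400,600),interpolation=cv2.INTER_CUBIC))
cv2.imwrite("pics/v6.png",np.hstack(o)[:,:,::-1])
E
```

```text
[ 0.0185 -0.7932  3.8589 -0.1268 -0.0434 -0.0361] [ 0.6882 -0.0603  0.1901]
```

View pics/v6.png

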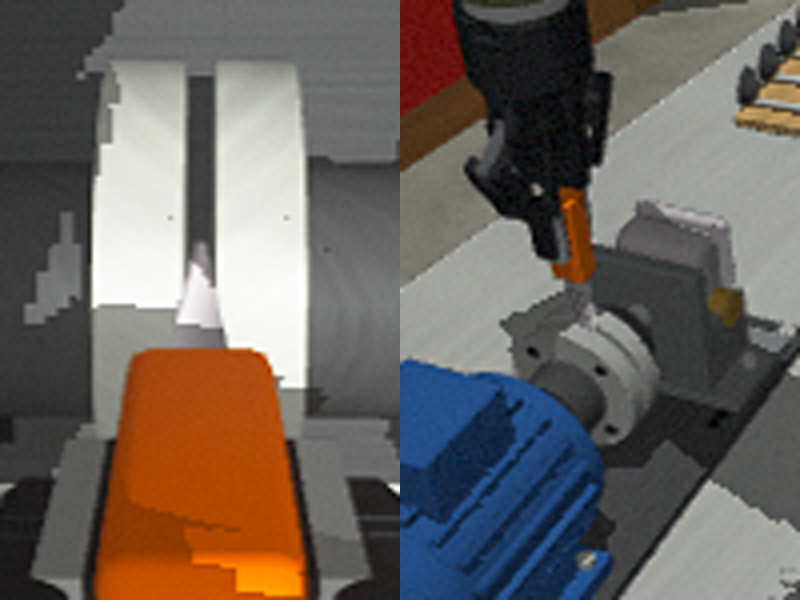

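The picture shows the blade seated in the gap and touching both faces, about 37–38 mm below the rim. It drags about 5 N vertically with little side force, so it is snug and not forced.

```bash
python3 -c "
from workcell import env
print(env.hand_in())"
```

```text
the job is handed in; nothing more can be done
None
```

The job is handed in (result not shown): I pressed and released red, then blue, left green alone, and am holding the gauge snug in the gap, its tip about 37–38 mm below the rim with about 5 N of drag.

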